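Dress the sweet display board

ROBOT

A 6-joint arm with a two-finger parallel gripper is mounted at the origin on a cart in front of the work surface, level with it; the furniture and walls round the work are solid. World frame = base frame: x ahead of the robot, y to its left, z up, the work surface at z = 0. Lengths are in mm, angles in rad, forces in N, time in s.
With the tool pointing down it reaches from about 300 to 875 mm from the base axis. Payload 4.2 kg.
Tool frame: the origin (TCP) lies between the finger pads; the fingertips stand 17 mm ahead of it and the grasp point (between the pads) lies 2 mm behind it; z points along the fingers, y is the line along which they close (so a half turn about z gives the same grasp; the last joint's range is limited). The gripper opens to 85 mm and grips with 20 to 120 N. Pads are 22 mm wide; open, the fingers measure 114 mm over their backs; the gripper's body (76 mm by 85 mm) begins 54 mm behind the grasp point. The pads swing forward as they close: fully open they stand 13 mm farther back than shut.
Start: joints at [-1.353, 0.32, 1.565, -0, 1.257, -0.02], TCP at [135.451, -558.831, 248.338] pointing down, gripper open.
Joint ranges: [-3.11, 3.11], [-0.84, 2.01], [0.21, 2.61], [-1.34, 4.49], [0.05, 2.63], [-2.56, 2.56]. Speed limits (rad/s): [2.57, 2.57, 3.14, 3.14, 3.14, 3.14].

INTERFACE

Orientations are given as [roll, pitch, yaw] about the fixed x, y, z axes, in that order (R = Rz(yaw) Ry(pitch) Rx(roll)).
In Python, from cell import manip, cams, order gives the robot as it stands. The module is installed in compiled form; this text tells all that it offers.
- The arm moves only by the tool move_arm, never from a script. Its argument "plan" is a list that holds one entry, the list of rows, each a list of 7 numbers: the shift along the world's x, y, z in cm, then the turn, a rotation vector about the world's x, y, z in rad, then the closure in counts, from 0 (fully open) to 255 (shut). A call has exactly 8 rows; each row is the pose to reach, as a shift and turn from the pose commanded when the call began; what a row does not reach only later rows make up. A row lasts 1/10 s, in which the tool goes at most 50 mm and 8.59 degrees, less where a joint would pass 70% of its speed; a pose out of reach is approached as far as the arm can. A call with a gripper value outside its range is refused whole. The fingers move at their own pace and stop on an object; "force" is the grip in N (left out, the last holds). Time passes only in rows, so rows that repeat a pose let the fingers close, or fill a call up. It gives the time, the measured TCP pose, the force, the opening and the grip force at its end, in the units of the state.
- manip.sense(): the state, without advancing time (a new reading comes with each control period).
- cams.capture(name): name is "scene" or "top" or "wrist"; returns (picture, depth): 420x560x3 uint8, red, green, blue; 420x560 float32, mm along the optical axis (not along the pixel's ray), 0 where there is no reading.
- cams.camera_model(name): a dict with "fovy" (degrees; the focal length in pixels is half the picture's height over the tangent of half this angle, whatever the lens; pixels are square), "cx", "cy" (the principal point, pixels), "origin" and "attitude" of the camera in the world. Camera axes: x right, y up, looking along -z (the intrinsics and any distortion apply to the point x, -y, -z); pixel columns grow to the right and rows downward; lengths in mm; the calibration is good to about 2 mm. A picture is of the moment at which its call begins: read the wrist's pose just before it. camera_model takes no time and is no camera call; for the wrist camera it gives the pose at the moment of the call.
- order.hand_in(): hands the job in; it is judged then, once.
The state is a dict: "t": time; "q": joint angles; "dq": joint speeds; "effort": joint torques, N m; "ee_pos": TCP position; "eef_rot": TCP orientation; "force": force on the tool from outside, world axes, zero at the start; "moment": the same for the moment, N m; "grip_width": opening from 0.0 (shut) to 1.0 (fully open); "grasp_force": force on a finger pad.
Only numpy, scipy, OpenCV 4.12 (cv2) and the standard library are available. Lean on these libraries where they do the work, as an engineer would, in place of code of your own. Each camera call takes 0.05 s, during which the arm holds its last target. There are 200 camera calls.

TASK

Dress the wooden display board for the counter: stand the red-lidded sweet jar in the middle of the green pad and the white-lidded jar in the middle of the yellow pad, lay the red mint tin flat midway between the two jars with its length running from jar to jar, and put the pink tin squarely on top of it. Lay the green lollipop lengthwise along the middle of the dark strip in front of the tins, its head at the end nearer the red-lidded jar. Keep the jars upright all the time and leave the red and the orange lollipop where they lie.

Things in the scene. Friction and masses are not known exactly. Their poses are not given: they have to be found in the camera images.
- board: fixed wooden display board, 172 x 300 mm, top 12 mm above the worktop, brass band at each end. Origin: on the worktop under the board, 2 mm in front of its middle; x to the back, y along its length to the left, z up. Pads centred at (42, 110) and (42, -110) mm, so midway between the jars is (42, 0); the dark flush strip near the front, 36 mm wide, 120 mm long along y, is centred at (-55, 0) mm.
- pad_green: dark green round felt pad, 76 mm in diameter, 2 mm thick, fixed on the display board (its top is 14 mm above the worktop). Origin: centre of its underside. The pads lie 220 mm apart; which one is at the left end differs from start to start.
- pad_yellow: yellow round felt pad, 76 mm in diameter, 2 mm thick, fixed on the display board (its top is 14 mm above the worktop). Origin: centre of its underside. The pads lie 220 mm apart; which one is at the left end differs from start to start.
- jar_red: sweet jar, red lid, clear body with mixed sweets: upright cylinder 64 mm in diameter, 100 mm tall, loose; starts on the worktop. Side straight up to 84 mm. Origin: centre of its underside; z up its axis.
- jar_white: sweet jar, white lid, clear body with mixed sweets: upright cylinder 64 mm in diameter, 100 mm tall, loose; starts on the worktop. Side straight up to 84 mm. Origin: centre of its underside; z up its axis. (Room: across the back stand a glass case from x = 0.67 m, its roof 0.5 m above the worktop, and a cash register from x = 0.64 m: keep the wrist clear of them.)
- tin_red: red and yellow mint tin with a white lower half, box 60 x 90 x 22 mm, lying flat on the worktop at the start, loose. Origin: centre of its underside; x across the 60 mm width, y along the 90 mm length, z up. Grip it across the 60 mm width.
- tin_pink: pink mint tin with a white lower half, box 60 x 90 x 22 mm, lying flat on the worktop at the start, loose. Origin: centre of its underside; x across the 60 mm width, y along the 90 mm length, z up. Grip it across the 60 mm width.
- lolly_green: lollipop with a green ball head, lying on the surface, 101 mm long, loose. Head 27 mm across, 24 mm high and 24 mm long along y; stick 4 mm thick. Origin: under the middle of the whole 101 mm length, at the surface; y runs along the stick and the head is at the -y end, its centre 38 mm from the origin. z up.
- lolly_red: lollipop with a red ball head, lying on the surface, 101 mm long, loose. Head 27 mm across, 24 mm high and 24 mm long along y; stick 4 mm thick. Origin: under the middle of the whole 101 mm length, at the surface; y runs along the stick and the head is at the -y end, its centre 38 mm from the origin. z up. Not needed: leave it alone.
- lolly_orange: lollipop with an orange ball head, lying on the surface, 101 mm long, loose. Head 27 mm across, 24 mm high and 24 mm long along y; stick 4 mm thick. Origin: under the middle of the whole 101 mm length, at the surface; y runs along the stick and the head is at the -y end, its centre 38 mm from the origin. z up. Not needed: leave it alone.
Things that resemble listed ones, but are neither listed nor needed, are in the scene too. Leave any turquoise look-alike of the jar_white alone.

How it is judged:
By the outcome, as a careful person would: the job done as asked, in the order asked, and still so for the second after the job is handed in, with the robot touching nothing.
It also fails if it takes over 136 s, if anything falls off the work surface, if the arm or the gripper's body presses on something with over 40 N, if the wrist force passes 120 N, or if a joint passes its speed limit or range.

## Working session

There is one attempt and no reset: what is moved stays moved. The work goes in short steps, Python scripts to look and compute and a tool call to move; the robot and the scene stay as the last step left them, time stands still between calls to the robot, and variables do not carry over. Pictures are saved under pics/ and viewed, at most 14 in all, crops included, and the job is handed in when it is done.

Besides the shell and the picture viewer there is one more tool, called after "Emit:" by a JSON object that holds its "api" and its "payload". move_arm: Moves the arm, as the interface text tells. Its arguments: {"type":"object","properties":{"plan":{"type":"array","items":{"type":"array","items":{"type":"array","items":{"type":"number"}}}},"force":{"type":"number"}},"required":["plan"]}

```bash
mkdir -p pics; cat > h.py <<'E'
import numpy as np, cv2
from cell import manip, cams, order
def cap(n, save=None):
    m=cams.camera_model(n); p,d=cams.capture(n)
    if save: cv2.imwrite('pics/'+save,cv2.cvtColor(p,cv2.COLOR_RGB2BGR))
    return m,p,d
E
python3 - <<'E'
from h import *
s=manip.sense(); print({k:np.round(v,3) for k,v in s.items()})
for n in('scene','top','wrist'):
    m,p,d=cap(n,n+'0.png'); print(n,m)
    np.savez(n+'0.npz',p=p,d=d)
E
```

```text
{'t': np.float64(0.0), 'q': array([-1.353,  0.32 ,  1.566, -0.   ,  1.257, -0.02 ]), 'dq': array([ 0.   , -0.001, -0.   ,  0.   ,  0.002,  0.   ]), 'effort': array([ 3.0000e-03, -4.1552e+01, -2.3416e+01,  0.0000e+00,  8.0000e-03,
       -0.0000e+00]), 'ee_pos': array([ 135.348, -558.384,  247.472]), 'eef_rot': array([-3.14 , -0.   ,  0.238]), 'force': array([ 0.095,  0.191, -0.379]), 'moment': array([ 0.023, -0.02 , -0.016]), 'grasp_force': np.float64(0.0), 'grip_width': np.float64(1.0)}
scene {'fovy': 42.54642045846549, 'cx': 283.81611438374426, 'cy': 215.76149064263748, 'origin': array([-425.71763335, -975.57286364,  883.61899832]), 'attitude': array([ 0.95908539,  0.01687707, -0.85936949])}
top {'fovy': 44.642524486339546, 'cx': 276.4105585459028, 'cy': 207.8251552751264, 'origin': array([-156.77705859, -383.28597459, 1599.94943947]), 'attitude': array([ 0.40567809, -0.00748649, -1.2469485 ])}
wrist {'fovy': 60.55119950687119, 'cx': 273.9709581947419, 'cy': 209.46335221474354, 'origin': array([ 204.35110195, -542.45859221,  372.897423  ]), 'attitude': array([-2.81826186e-01,  3.14376763e-04, -1.33278173e+00])}
```

View pics/scene0.png

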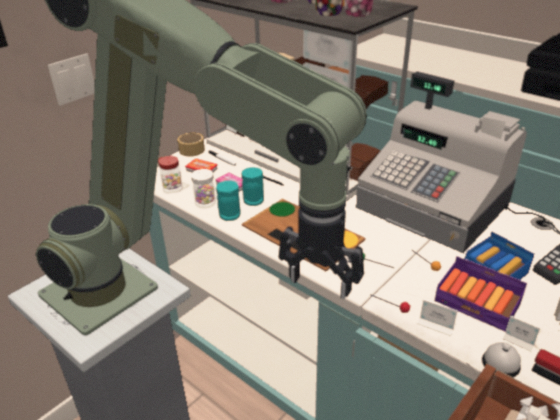

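View pics/top0.png

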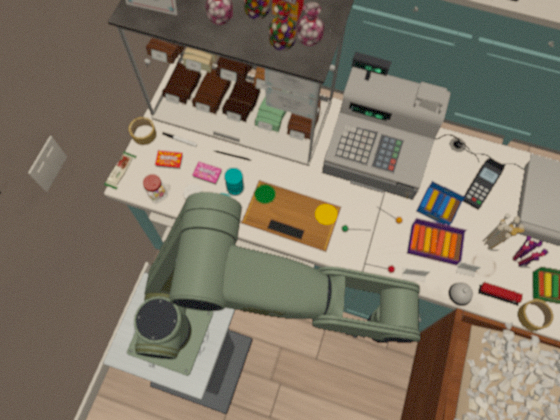

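Scene: red-lid jar at (170,172), white-lid jar at (203,188), two turquoise look-alikes at (228,200) and (252,186), red tin (200,166), pink tin (230,181), and the board with green pad (283,210) and yellow pad (350,240).
Top: red jar (153,185), red tin (169,158), pink tin (207,173), board with green pad (265,193) and yellow pad (326,214), green lolly head (345,228). The white jar is hidden by the arm.

```bash
cat >> h.py <<'E'
from scipy.spatial.transform import Rotation as Ro
def ray(m,uv):
    uv=np.atleast_2d(np.asarray(uv,float)); f=210/np.tan(np.radians(m['fovy'])/2)
    c=np.c_[(uv[:,0]-m['cx'])/f,-(uv[:,1]-m['cy'])/f,-np.ones(len(uv))]
    return c@Ro.from_euler('xyz',m['attitude']).as_matrix().T
def plane(m,uv,z):
    r=ray(m,uv); o=m['origin']; return o+r*((z-o[2])/r[:,2])[:,None]
def cloud(m,d):
    v,u=np.mgrid[0:420,0:560]; uv=np.c_[u.ravel(),v.ravel()]
    return (m['origin']+ray(m,uv)*d.reshape(-1,1)).reshape(420,560,3)
def masks(p,lo,hi,amin=15):
    h=cv2.cvtColor(p,cv2.COLOR_RGB2HSV)
    k=cv2.inRange(h,np.array(lo),np.array(hi))
    n,l,st,c=cv2.connectedComponentsWithStats(k)
    return [(l==i,st[i],c[i]) for i in range(1,n) if st[i][4]>=amin]
COL=dict(red=((0,150,90),(7,255,255)),red2=((172,140,90),(179,255,255)),green=((45,100,30),(80,255,255)),yellow=((22,150,120),(33,255,255)),pink=((150,80,120),(171,255,255)),turq=((84,120,60),(95,255,255)),orange=((8,150,150),(18,255,255)))
E
python3 - <<'E'
from h import *
for n in('top','scene'):
    z=np.load(n+'0.npz'); p,d=z['p'],z['d']; m=cams.camera_model(n); C=cloud(m,d)
    print(n,'worktop z', [np.round(C[v,u]) for u,v in ([(190,200),(360,190),(330,255)] if n=='top' else [(175,200),(270,260),(420,290)])])
    for k,(lo,hi) in COL.items():
        for a,st,c in masks(p,lo,hi):
            w=np.median(C[a&(d>0)],0) if (a&(d>0)).any() else [0]*3
            if -700<w[1]<700 and w[2]>-50 and w[0]<800: print(k,st[4],np.round(c),np.round(w))
E
```

```text
top worktop z [array([ 161., -115.,  736.]), array([ 656., -429.,   -2.]), array([ 395., -396.,   -0.])]
red 18 [285.  13.] [ 743. -111.  628.]
red 64 [171. 163.] [527. 209.  21.]
red 22 [122. 160.] [491. 392.  14.]
red 126 [420. 238.] [ 531. -658.   37.]
red2 15 [391. 269.] [ 406. -594.   22.]
green 22 [274.  35.] [729. -87. 561.]
green 287 [265. 194.] [ 530. -122.   14.]
green 16 [344. 228.] [ 494. -415.   21.]
yellow 69 [432. 200.] [ 676. -665.   39.]
yellow 381 [326. 214.] [ 525. -342.   14.]
pink 271 [207. 172.] [537.  89.  21.]
turq 369 [234. 181.] [509. -23.  96.]
orange 176 [167. 158.] [545. 243.  21.]
orange 2268 [291. 215.] [ 480. -234.   11.]
orange 115 [415. 236.] [ 534. -641.   35.]
orange 45 [424. 239.] [ 533. -670.   31.]
orange 170 [433. 240.] [ 538. -699.   36.]
scene worktop z [array([377., 167.,  -3.]), array([ 354., -237.,   -8.]), array([ 496., -590.,   -4.])]
red 55 [169. 166.] [398. 203.  91.]
red 32 [193. 167.] [520. 246.  19.]
red 17 [212. 166.] [560. 199.  19.]
red 332 [455. 282.] [ 531. -657.   36.]
red2 58 [404. 307.] [ 402. -600.   17.]
green 255 [282. 209.] [ 529. -127.   12.]
pink 99 [231. 178.] [551. 107.  20.]
turq 635 [253. 186.] [506. -36.  65.]
turq 698 [228. 200.] [408. -36.  67.]
orange 15 [192. 164.] [529. 263.  20.]
orange 16 [209. 164.] [567. 218.  20.]
orange 38 [356. 242.] [ 540. -377.   10.]
orange 119 [488. 254.] [ 674. -671.   37.]
orange 50 [436. 265.] [ 577. -584.   16.]
orange 78 [450. 279.] [ 533. -643.   36.]
orange 310 [469. 288.] [ 531. -688.   36.]
```

View pics/wrist0.png

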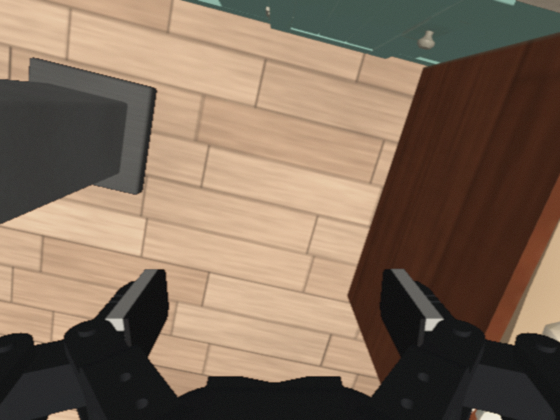

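Emit:
{"api": "move_arm", "payload": {"plan": [[[17,34,3.6,0,0,-0.12,0],[17,34,3.6,0,0,-0.12,0],[17,34,3.6,0,0,-0.12,0],[17,34,3.6,0,0,-0.12,0],[17,34,3.6,0,0,-0.12,0],[17,34,3.6,0,0,-0.12,0],[17,34,3.6,0,0,-0.12,0],[17,34,3.6,0,0,-0.12,0]]]}}

```text
t: 0.95
ee_pos: [305.9, -216.1, 284.6]
eef_rot: [-3.141, -0.001, 0.119]
force: [0.6, -0.7, -0.1]
grip_width: 1.002
grasp_force: 0.0
```

Emit:
{"api": "move_arm", "payload": {"plan": [[[17.5,34,3.6,0,0,-0.118,0],[17.5,34,3.6,0,0,-0.118,0],[17.5,34,3.6,0,0,-0.118,0],[17.5,34,3.6,0,0,-0.118,0],[17.5,34,3.6,0,0,-0.118,0],[17.5,34,3.6,0,0,-0.118,0],[17.5,34,3.6,0,0,-0.118,0],[17.5,34,3.6,0,0,-0.118,0]]]}}

```text
t: 1.75
ee_pos: [481.1, 123.8, 320.3]
eef_rot: [-3.141, -0.0, 0.001]
force: [1.2, 0.1, -0.2]
grip_width: 1.004
grasp_force: 0.0
```

```bash
python3 - <<'E'
from h import *
s=manip.sense(); print({k:np.round(v,3) for k,v in s.items() if k in('t','q','ee_pos','eef_rot','force')})
m,p,d=cap('wrist','w1.png'); np.savez('w1.npz',p=p,d=d); C=cloud(m,d); print(m['origin'],m['attitude'])
for k,(lo,hi) in COL.items():
    for a,st,c in masks(p,lo,hi,60):
        g=a&(d>0)
        if g.any(): print(k,st[4],np.round(c),np.round(np.median(C[g],0)))
E
```

```text
{'t': np.float64(1.75), 'q': array([0.229, 0.156, 1.605, 0.   , 1.381, 1.798]), 'ee_pos': array([481.093, 123.833, 320.296]), 'eef_rot': array([-3.141e+00, -0.000e+00,  1.000e-03]), 'force': array([ 1.23 ,  0.078, -0.241])}
[552.03747836 123.43213446 445.63223935] [-2.81485641e-01 -1.06409397e-03 -1.56911474e+00]
red 1939 [174. 106.] [553. 232.  21.]
red 351 [ 49. 155.] [494. 394.  12.]
red 78 [ 66. 160.] [488. 373.  12.]
red 184 [174. 221.] [440. 222.  99.]
red 60 [200. 242.] [416. 199.  99.]
red 81 [170. 244.] [417. 230. 100.]
green 3209 [485. 123.] [ 533. -123.   14.]
green 279 [ 57. 126.] [528. 383.   3.]
green 213 [ 67. 232.] [393. 394.   3.]
pink 3056 [301. 111.] [550.  92.  22.]
turq 4460 [413. 132.] [528.  -9.  99.]
turq 4114 [400. 223.] [435.  -8.  99.]
orange 206 [194.  88.] [570. 212.  21.]
orange 120 [175.  89.] [571. 234.  21.]
orange 89 [164.  92.] [567. 247.  21.]
orange 93 [154.  94.] [565. 258.  21.]
orange 165 [141.  98.] [560. 273.  21.]
orange 180 [197. 108.] [549. 208.  21.]
orange 74 [141. 112.] [545. 274.  21.]
orange 186 [177. 119.] [537. 235.  21.]
orange 145 [150. 123.] [532. 266.  21.]
orange 286 [448. 181.] [464. -90.  12.]
orange 75 [204. 212.] [436. 199.  61.]
```

View pics/w1.png

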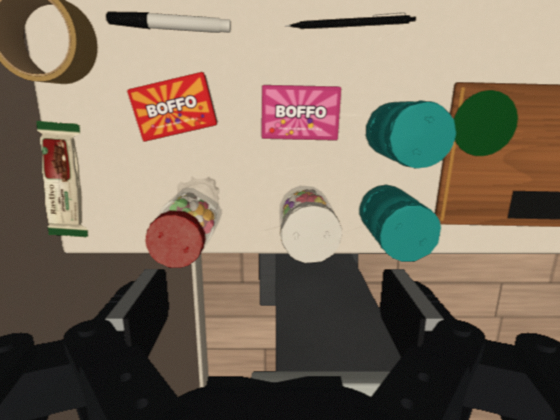

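w1: red-lid jar at (176,238), white-lid jar at (310,232). The turquoise look-alikes are at (412,135) and (405,235). Red tin (172,106), pink tin (301,112), green pad (485,123). The choice of jars and tins is unambiguous in this close view.

```bash
cat >> h.py <<'E'
def region(C,d,box,z0,z1):
    X=C.reshape(-1,3); x0,x1,y0,y1=box
    k=(d.ravel()>0)&(X[:,0]>x0)&(X[:,0]<x1)&(X[:,1]>y0)&(X[:,1]<y1)&(X[:,2]>z0)&(X[:,2]<z1)
    return X[k]
def circ(P):
    (x,y),r=cv2.minEnclosingCircle(P[:,:2].astype(np.float32)); return np.round([x,y,r,np.median(P[:,2])],1)
def rect(P):
    # yaw of long side
    (x,y),(w,h),a=cv2.minAreaRect(P[:,:2].astype(np.float32))
    a=np.radians(a+(90 if h>w else 0)); a=(a+np.pi/2)%np.pi-np.pi/2
    return np.round([x,y,max(w,h),min(w,h)],1),'long side angle from x',round(a,3),'z',np.round(np.median(P[:,2]),1)
E
python3 - <<'E'
from h import *
z=np.load('w1.npz'); p,d=z['p'],z['d']; m=cams.camera_model('wrist'); C=cloud(m,d)
for n,b in dict(red=(370,480,160,270),white=(370,480,50,150),tq=(370,480,-60,40),tq2=(482,570,-60,40)).items():
    P=region(C,d,b,94,104); print(n,circ(P),len(P), P[:,:2].min(0),P[:,:2].max(0))
for n,b in dict(tr=(490,620,160,300),tp=(490,620,40,140)).items():
    P=region(C,d,b,15,27); print(n,rect(P),len(P))
for a,st,c in masks(p,*COL['green'],2000): print('pad',circ(C[a]), plane(m,[c],14))
print(np.median(region(C,d,(480,500,130,180),-20,20)[:,2]))
E
```

```text
red [420.5 231.7  30.2  99.8] 2495 [391.43689544 202.39504537] [450.43920841 261.59368751]
white [428.7  90.9  32.   99.1] 2801 [397.07517193  59.03767854] [460.31075443 122.04915301]
tq [430.4 -10.   31.9  98.7] 2832 [399.04908668 -41.51148067] [462.03723315  20.84110165]
tq2 [529.1 -11.3  32.2  99. ] 3549 [497.09318078 -42.42893937] [560.10423849  20.8328445 ]
tr (array([553.5, 245.8,  90.2,  60. ]), 'long side angle from x', np.float64(-1.351), 'z', np.float64(22.1)) 4320
tp (array([547.8,  97. ,  85.2,  60. ]), 'long side angle from x', np.float64(1.554), 'z', np.float64(21.6)) 4018
pad [541.6 -13.3 141.2  12.9] [[ 537.46609793 -116.81043173   14.        ]]
-0.13421553044838674
```

Emit:
{"api": "move_arm", "payload": {"plan": [[[-6,11,-13,0,0,0,0],[-6,11,-13,0,0,0,0],[-6,11,-13,0,0,0,0],[-6,11,-13,0,0,0,0],[-6,11,-13,0,0,0,0],[-6,11,-13,0,0,0,0],[-6,11,-13,0,0,0,0],[-6,11,-13,0,0,0,0]]]}}

```text
t: 2.6
ee_pos: [421.7, 230.7, 191.7]
eef_rot: [-3.141, -0.003, -0.002]
force: [-0.3, -0.7, 0.3]
grip_width: 1.003
grasp_force: 0.0
```

```bash
python3 - <<'E'
from h import *
s=manip.sense(); print(np.round(s['ee_pos'],1),s['eef_rot'])
m,p,d=cap('wrist','w2.png'); np.savez('w2.npz',p=p,d=d); C=cloud(m,d)
for n,b in dict(red=(370,480,160,290),white=(370,480,50,150)).items():
    P=region(C,d,b,96,104); print(n,circ(P),len(P),P[:,:2].min(0),P[:,:2].max(0))
P=region(C,d,(490,620,160,310),17,27); print(rect(P),len(P))
E
```

```text
[421.7 230.7 191.7] [-3.14055986e+00 -2.68309453e-03 -1.67848320e-03]
red [417.4 227.1  30.1  99.6] 6286 [388.3878011  197.44729931] [446.51341101 256.52017682]
white [424.9  86.2  32.2  99.6] 7444 [394.2863401   54.43471114] [456.71177467 117.99235181]
(array([548.6, 239.4,  90.3,  57.6]), 'long side angle from x', np.float64(-1.355), 'z', np.float64(21.5)) 8366
```

View pics/w2.png

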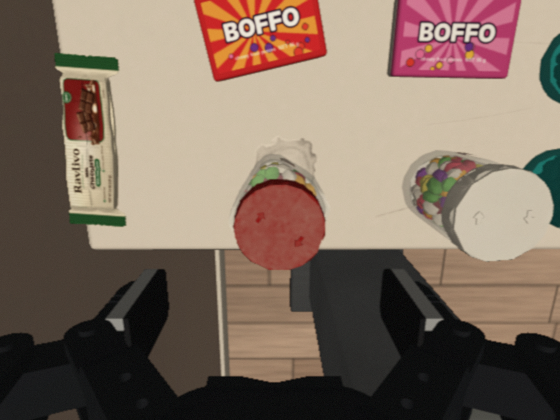

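w2 shows the red lid at (280,224), between the fingers' midline (274), and the white jar at (500,212). I'll shift slightly, go down and grip.

Emit:
{"api": "move_arm", "payload": {"plan": [[[-0.3,-0.4,-4,0,0,0,0],[-0.3,-0.4,-6,0,0,0,0],[-0.3,-0.4,-8,0,0,0,0],[-0.3,-0.4,-10,0,0,0,0],[-0.3,-0.4,-12,0,0,0,0],[-0.3,-0.4,-12.6,0,0,0,0],[-0.3,-0.4,-12.6,0,0,0,0],[-0.3,-0.4,-12.6,0,0,0,30]]], "force": 40}}

```text
t: 3.45
ee_pos: [418.3, 227.3, 65.2]
eef_rot: [-3.141, -0.002, -0.001]
force: [-0.4, 0.5, 0.2]
grip_width: 0.879
grasp_force: 0.0
```

Emit:
{"api": "move_arm", "payload": {"plan": [[[0,0,0,0,0,0,40],[0,0,0,0,0,0,60],[0,0,0,0,0,0,80],[0,0,0,0,0,0,100],[0,0,0,0,0,0,120],[0,0,0,0,0,0,140],[0,0,0,0,0,0,140],[0,0,0,0,0,0,140]]], "force": 40}}

```text
t: 4.25
ee_pos: [418.4, 227.5, 66.1]
eef_rot: [-3.141, -0.003, -0.0]
force: [-0.2, -1.1, 8.1]
grip_width: 0.827
grasp_force: 44.0
```

Emit:
{"api": "move_arm", "payload": {"plan": [[[0,0,2,0,0,0,140],[0,0,5,0,0,0,140],[0,0,9,0,0,0,140],[0,-1,13,0,0,0,140],[0.3,-4,16,0,0,0,140],[0.7,-8,16.6,0,0,0,140],[1.1,-12,16.6,0,0,0,140],[1.5,-16,16.6,0,0,0,140]]]}}

```text
t: 5.05
ee_pos: [432.1, 65.8, 231.2]
eef_rot: [-3.142, -0.002, 0.001]
force: [0.8, 0.2, -3.9]
grip_width: 0.824
grasp_force: 48.7
```

Emit:
{"api": "move_arm", "payload": {"plan": [[[0.2,-4,0,0,0,0,140],[0.3,-8,0,0,0,0,140],[0.5,-12,0,0,0,0,140],[0.7,-15,0,0,0,0,140],[0.8,-18,0,0,0,0,140],[0.8,-19,0,0,0,0,140],[0.8,-19,0,0,0,0,140],[0.8,-19,0,0,0,0,140]]]}}

```text
t: 5.85
ee_pos: [440.1, -122.0, 230.3]
eef_rot: [-3.141, 0.0, -0.0]
force: [-0.3, 0.2, -4.0]
grip_width: 0.831
grasp_force: 48.7
```

```bash
python3 - <<'E'
from h import *
s=manip.sense(); print(np.round(s['ee_pos'],1),s['eef_rot'],s['grasp_force'],s['force'])
m,p,d=cap('wrist','w3.png'); np.savez('w3.npz',p=p,d=d); C=cloud(m,d)
for k in('green','yellow'):
  for a,st,c in masks(p,*COL[k],1500): print(k,c,st,circ(C[a&(d>0)]), plane(m,[c],14),cv2.fitEllipse(max(cv2.findContours(a.astype(np.uint8),0,1)[0],key=len)))
E
```

```text
[ 440.1 -122.   230.3] [-3.14070654e+00  4.14962887e-04 -3.70317693e-04] 48.70431132148951 [-0.28791467  0.18832706 -3.99116389]
green [274.95913378  79.53946909] [ 234   36   83   88 5726] [ 532.1 -123.7   37.3   13.8] [[ 533.19189517 -123.61347641   14.        ]] ((274.9590759277344, 79.53731536865234), (81.96421813964844, 87.11997985839844), 0.804752767086029)
yellow [519.23730362  84.90628425] [ 478   42   82   86 5474] [ 527.1 -343.4   37.3   14. ] [[ 528.62945553 -343.14497128   14.        ]] ((519.236083984375, 84.90767669677734), (74.87600708007812, 91.08438110351562), 38.996124267578125)
```

View pics/w3.png

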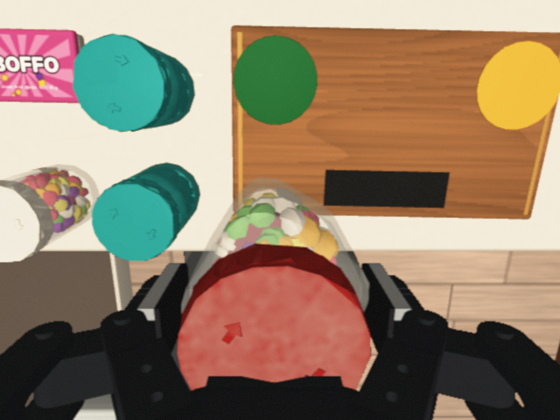

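w3: green pad at (275,80), yellow at (519,85), strip at (386,190), and the jar held in hand with its lid at about (275,335).

```bash
cat >> h.py <<'E'
def arcfit(P):
    A=np.c_[2*P[:,:2],np.ones(len(P))]; s=np.linalg.lstsq(A,(P[:,:2]**2).sum(1),rcond=None)[0]
    return np.round([s[0],s[1],np.sqrt(s[2]+s[0]**2+s[1]**2)],1)
E
python3 - <<'E'
from h import *
z=np.load('w3.npz'); p,d=z['p'],z['d']; m=cams.camera_model('wrist'); C=cloud(m,d); s=manip.sense();print(s['ee_pos'])
k=(d>0)&(abs(C[...,2]-266)<6)&(C[...,0]<500); k[:, :170]=0; k[:,380:]=0
P=[]
for u in range(195,356,4):
    v=np.where(k[:,u])[0]
    if len(v): P.append(C[v[0],u])
P=np.array(P); print(len(P),arcfit(P),np.median(C[k],0),P[:,0].max())
E
```

```text
[ 440.19699749 -121.75167722  230.31319651]
41 [ 438.3 -122.3   30.2] [ 448.29950958 -122.09172471  263.68916545] 469.1228195740603
```

Emit:
{"api": "move_arm", "payload": {"plan": [[[3,0,0,0,0,0,140],[6,0,-2,0,0,0,140],[9.4,0,-5,0,0,0,140],[9.4,0,-8,0,0,0,140],[9.4,0,-11,0,0,0,140],[9.4,0,-13.5,0,0,0,140],[9.4,0,-14.5,0,0,0,140],[9.4,0,-14.5,0,0,0,140]]]}}

```text
t: 6.7
ee_pos: [533.7, -121.6, 84.2]
eef_rot: [-3.141, 0.003, 0.001]
force: [-0.2, 0.3, -3.1]
grip_width: 0.827
grasp_force: 48.7
```

Emit:
{"api": "move_arm", "payload": {"plan": [[[0,0,-0.1,0,0,0,140],[0,0,-0.2,0,0,0,140],[0,0,-0.3,0,0,0,140],[0,0,-0.4,0,0,0,140],[0,0,-0.4,0,0,0,140],[0,0,-0.4,0,0,0,140],[0,0,-0.4,0,0,0,140],[0,0,-0.4,0,0,0,140]]]}}

```text
t: 7.5
ee_pos: [534.5, -122.9, 81.4]
eef_rot: [3.141, -0.0, -0.0]
force: [0.3, 0.1, -3.4]
grip_width: 0.828
grasp_force: 48.7
```

Emit:
{"api": "move_arm", "payload": {"plan": [[[0,0,-0.05,0,0,0,140],[0,0,-0.1,0,0,0,140],[0,0,-0.15,0,0,0,140],[0,0,-0.15,0,0,0,140],[0,0,-0.15,0,0,0,130],[0,0,-0.15,0,0,0,100],[0,0,-0.15,0,0,0,60],[0,0,-0.15,0,0,0,30]]], "force": 20}}

```text
t: 8.3
ee_pos: [535.0, -122.9, 79.8]
eef_rot: [3.141, -0.001, -0.0]
force: [-0.2, -0.3, -0.2]
grip_width: 0.884
grasp_force: 0.0
```

Emit:
{"api": "move_arm", "payload": {"plan": [[[0,0,0,0,0,0,0],[0,0,0,0,0,0,0],[0,0,0,0,0,0,0],[0,0,0,0,0,0,0],[0,0,1,0,0,0,0],[0,0,4,0,0,0,0],[0,0,8,0,0,0,0],[0,0,12,0,0,0,0]]]}}

```text
t: 9.1
ee_pos: [534.2, -122.7, 201.6]
eef_rot: [-3.142, 0.0, -0.0]
force: [1.5, -0.1, -0.2]
grip_width: 1.001
grasp_force: 0.0
```

```bash
python3 - <<'E'
from h import *
s=manip.sense(); print(np.round(s['ee_pos'],1),s['eef_rot'],s['grip_width'],s['force'])
m,p,d=cap('wrist','w4.png'); np.savez('w4.npz',p=p,d=d); C=cloud(m,d)
P=region(C,d,(480,590,-180,-70),108,118); print(circ(P),len(P))
P=region(C,d,(380,480,30,140),94,104); print('white',circ(P),len(P))
P=region(C,d,(480,580,-400,-290),12,17); 
for a,st,c in masks(p,*COL['yellow'],500): print(c,st,circ(C[a&(d>0)]))
E
```

```text
[ 534.2 -122.7  201.6] [-3.14157818e+00  2.82651952e-04 -2.30315357e-04] 1.0011128095760191 [ 1.45873735 -0.13429056 -0.22456757]
[ 533.3 -123.2   30.3  113.6] 6657
white [444.3  66.2  16.3  98. ] 344
```

Emit:
{"api": "move_arm", "payload": {"plan": [[[-2,4,0,0,0,0,0],[-4,8,0,0,0,0,0],[-6.2,12,0,0,0,0,0],[-8.3,16,0,0,0,0,0],[-10.9,20.9,0,0,0,0,0],[-10.9,20.9,0,0,0,0,0],[-10.9,20.9,0,0,0,0,0],[-10.9,20.9,0,0,0,0,0]]]}}

```text
t: 9.95
ee_pos: [426.2, 85.6, 200.3]
eef_rot: [3.141, -0.001, -0.0]
force: [-1.0, -0.6, -0.5]
grip_width: 0.999
grasp_force: 0.0
```

```bash
python3 - <<'E'
from h import *
s=manip.sense(); print(np.round(s['ee_pos'],1))
m,p,d=cap('wrist','w5.png'); np.savez('w5.npz',p=p,d=d); C=cloud(m,d)
P=region(C,d,(370,480,30,140),94,104); print('white',circ(P),len(P))
P=region(C,d,(490,620,30,160),17,27); print('pink',rect(P),len(P))
P=region(C,d,(370,476,-60,30),94,104); print('tq',circ(P),len(P))
E
```

```text
[426.2  85.6 200.3]
white [425.   85.2  32.   99.5] 6718
pink (array([544. ,  93.5,  90.2,  60. ]), 'long side angle from x', np.float64(1.55), 'z', np.float64(21.4)) 9549
tq [426.2 -15.8  31.9  99.6] 6871
```

Emit:
{"api": "move_arm", "payload": {"plan": [[[0,-0.1,-4,0,0,0,0],[0,-0.1,-7,0,0,0,0],[0,-0.1,-10,0,0,0,0],[0,-0.1,-12,0,0,0,0],[0,-0.1,-13,0,0,0,0],[0,-0.1,-13.5,0,0,0,0],[0,-0.1,-13.5,0,0,0,0],[0,-0.1,-13.5,0,0,0,30]]], "force": 40}}

```text
t: 10.8
ee_pos: [426.3, 85.0, 65.6]
eef_rot: [-3.141, -0.002, -0.001]
force: [0.4, -0.4, 0.5]
grip_width: 0.884
grasp_force: 0.0
```

Emit:
{"api": "move_arm", "payload": {"plan": [[[0,0,0,0,0,0,50],[0,0,0,0,0,0,70],[0,0,0,0,0,0,100],[0,0,0,0,0,0,140],[0,0,0,0,0,0,140],[0,0,0,0,0,0,140],[0,0,2,0,0,0,140],[0,0,5,0,0,0,140]]], "force": 40}}

```text
t: 11.6
ee_pos: [423.8, 85.0, 114.2]
eef_rot: [3.141, 0.005, 0.0]
force: [1.5, 0.5, -2.7]
grip_width: 0.715
grasp_force: 44.9
```

Emit:
{"api": "move_arm", "payload": {"plan": [[[0,0,4,0,0,0,140],[0,0,8,0,0,0,140],[0,-1,11.5,0,0,0,140],[0,-4,11.5,0,0,0,140],[0,-8,11.5,0,0,0,140],[0,-12,11.5,0,0,0,140],[0,-16,11.5,0,0,0,140],[0.2,-20,11.5,0,0,0,140]]]}}

```text
t: 12.4
ee_pos: [426.5, -116.1, 229.8]
eef_rot: [-3.142, 0.0, 0.0]
force: [0.6, -0.5, -3.3]
grip_width: 0.714
grasp_force: 45.0
```

Emit:
{"api": "move_arm", "payload": {"plan": [[[0.3,-4,0,0,0,0,140],[0.5,-8,0,0,0,0,140],[0.7,-12,0,0,0,0,140],[1,-16,0,0,0,0,140],[1.3,-20,0,0,0,0,140],[1.3,-22.8,0,0,0,0,140],[1.3,-22.8,0,0,0,0,140],[1.3,-22.8,0,0,0,0,140]]]}}

```text
t: 13.2
ee_pos: [439.8, -342.7, 229.1]
eef_rot: [-3.14, 0.001, -0.001]
force: [-0.4, 0.2, -3.1]
grip_width: 0.711
grasp_force: 45.1
```

```bash
python3 - <<'E'
from h import *
s=manip.sense(); print(np.round(s['ee_pos'],1),s['force'])
m,p,d=cap('wrist','w6.png'); np.savez('w6.npz',p=p,d=d); C=cloud(m,d)
for a,st,c in masks(p,*COL['yellow'],1500): print(c,st,circ(C[a&(d>0)]),plane(m,[c],14))
k=(d>0)&(abs(C[...,2]-264)<7)&(C[...,0]<500); k[:, :170]=0; k[:,380:]=0
P=[]
for u in range(195,356,4):
    v=np.where(k[:,u])[0]
    if len(v): P.append(C[v[0],u])
P=np.array(P); print(len(P),arcfit(P),np.median(C[k],0),P[:,0].max())
E
```

```text
[ 439.8 -342.7  229.1] [-0.4360444   0.17709699 -3.12010086]
41 [ 438.8 -343.1   31.7] [ 450.26984223 -343.07831026  262.59648309] 471.08101483495653
```

View pics/w6.png

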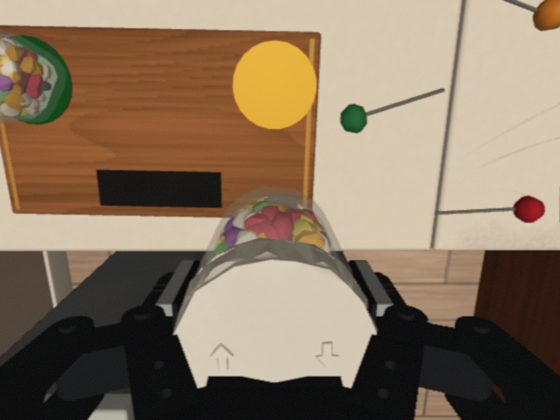

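w6: yellow pad at (275,85), green lolly head (353,118) with stick end (444,90), red lolly (529,209), orange (548,13), strip (160,188), white jar in hand.

```bash
python3 - <<'E'
from h import *
z=np.load('w6.npz'); p,d=z['p'],z['d']; m=cams.camera_model('wrist'); C=cloud(m,d)
for a,st,c in masks(p,(18,150,120),(35,255,255),3000): print(c,st,circ(C[a&(d>0)]),plane(m,[c],14))
for a,st,c in masks(p,*COL['green'],300):print('g',c,st,plane(m,[c],14))
a,b=plane(m,[(353.5,118.5)],12)[0],plane(m,[(444,90.5)],8)[0]; print(a,b,np.hypot(*(a-b)[:2]),C[118,353],C[90,443],C[100,412])
k=(p.max(2)<30)&(C[...,2]<20)&(C[...,2]>5); k[:150]=0;k[:,:80]=0;k[:,240:]=0
print('strip',rect(C[k]))
E
```

```text
[274.82410205  83.94444444] [ 232   39   85   90 5958] [ 532.7 -347.3   44.5   14. ] [[ 529.07990675 -343.37916676   14.        ]]
g [51.54438738 82.06529714] [  14   36   58   88 1363] [[ 530.68761545 -143.75890542   14.        ]]
g [353.51538462 118.19038462] [342 105  24  27 520] [[ 499.34399215 -415.64624132   14.        ]]
[ 498.99791497 -416.07750275   12.        ] [ 523.71016161 -498.22361293    8.        ] 85.7827404100561 [ 499.80081047 -413.35684149   22.48733481] [ 524.29796363 -499.05752725    3.95036333] [ 515.41442278 -470.42187963    6.38641271]
strip (array([ 432.6, -230.9,  117.5,   34.1]), 'long side angle from x', np.float64(1.551), 'z', np.float64(12.1))
```

Emit:
{"api": "move_arm", "payload": {"plan": [[[3,0,0,0,0,0,140],[6,0,-2,0,0,0,140],[8.9,0,-5,0,0,0,140],[8.9,0,-8,0,0,0,140],[8.9,0,-11,0,0,0,140],[8.9,0,-13.5,0,0,0,140],[8.9,0,-14.6,0,0,0,140],[8.9,0,-14.6,0,0,0,140]]]}}

```text
t: 14.05
ee_pos: [528.7, -341.2, 82.5]
eef_rot: [-3.14, 0.003, 0.001]
force: [0.2, 0.3, -1.9]
grip_width: 0.718
grasp_force: 45.0
```

Emit:
{"api": "move_arm", "payload": {"plan": [[[0,0,-0.1,0,0,0,140],[0,0,-0.2,0,0,0,140],[0,0,-0.25,0,0,0,140],[0,0,-0.25,0,0,0,140],[0,0,-0.25,0,0,0,140],[0,0,-0.25,0,0,0,140],[0,0,-0.25,0,0,0,140],[0,0,-0.25,0,0,0,140]]]}}

```text
t: 14.85
ee_pos: [529.4, -342.8, 81.3]
eef_rot: [3.142, 0.0, -0.0]
force: [-0.4, -0.1, -2.9]
grip_width: 0.719
grasp_force: 45.0
```

Emit:
{"api": "move_arm", "payload": {"plan": [[[0,0,-0.05,0,0,0,140],[0,0,-0.1,0,0,0,140],[0,0,-0.15,0,0,0,140],[0,0,-0.2,0,0,0,140],[0,0,-0.2,0,0,0,140],[0,0,-0.2,0,0,0,140],[0,0,-0.2,0,0,0,140],[0,0,-0.2,0,0,0,140]]]}}

```text
t: 15.65
ee_pos: [529.5, -342.9, 80.0]
eef_rot: [3.141, -0.0, -0.0]
force: [-2.2, 1.7, 5.9]
grip_width: 0.714
grasp_force: 45.6
```

Emit:
{"api": "move_arm", "payload": {"plan": [[[0,0,0.05,0,0,0,100],[0,0,0.05,0,0,0,60],[0,0,0.05,0,0,0,30],[0,0,0.05,0,0,0,0],[0,0,0.05,0,0,0,0],[0,0,3,0,0,0,0],[0,0,8,0,0,0,0],[0,0,13,0,0,0,0]]]}}

```text
t: 16.45
ee_pos: [529.0, -342.6, 209.9]
eef_rot: [-3.14, 0.002, -0.0]
force: [0.7, -0.0, -0.9]
grip_width: 0.998
grasp_force: 0.0
```

```bash
python3 - <<'E'
from h import *
s=manip.sense(); print(np.round(s['ee_pos'],1),s['eef_rot'],s['grip_width'],s['force'])
m,p,d=cap('wrist'); C=cloud(m,d)
P=region(C,d,(480,590,-400,-290),108,118); print(circ(P),len(P))
E
```

```text
[ 529.  -342.6  209.9] [-3.14045707e+00  1.75669015e-03 -2.32832816e-04] 0.9984008760162225 [ 0.74942304 -0.04437256 -0.88613356]
[ 528.4 -343.2   32.   113.4] 6968
```

Emit:
{"api": "move_arm", "payload": {"plan": [[[0,4.5,0,0,0,0.13,0],[0,9,0,0,0,0.26,0],[0,13.5,0,0,0,0.39,0],[0,18,0,0,0,0.52,0],[0,22.5,0,0,0,0.65,0],[0,27,0,0,0,0.78,0],[0,31.5,0,0,0,0.91,0],[0,36,0,0,0,1.04,0]]]}}

```text
t: 17.3
ee_pos: [529.3, 18.9, 209.3]
eef_rot: [3.141, -0.0, 1.045]
force: [1.2, -0.5, 0.6]
grip_width: 1.004
grasp_force: 0.0
```

Emit:
{"api": "move_arm", "payload": {"plan": [[[0.5,4.5,0,0,0,0.13,0],[1,9,0,0,0,0.26,0],[1.5,13.5,-1,0,0,0.39,0],[2,18,-3,0,0,0.52,0],[2,22,-6,0,0,0.65,0],[2,22,-8,0,0,0.746,0],[2,22,-8,0,0,0.746,0],[2,22,-8,0,0,0.746,0]]]}}

```text
t: 18.1
ee_pos: [549.6, 237.0, 129.4]
eef_rot: [-3.141, 0.0, 1.784]
force: [-0.7, -1.1, -0.3]
grip_width: 1.0
grasp_force: 0.0
```

```bash
python3 - <<'E'
from h import *
s=manip.sense(); print(np.round(s['ee_pos'],1),s['eef_rot'],s['q'])
m,p,d=cap('wrist','w7.png'); C=cloud(m,d)
P=region(C,d,(480,620,170,310),17,27); print('redtin',rect(P),len(P), P.min(0),P.max(0))
E
```

```text
[549.6 237.  129.4] [-3.14149154e+00  2.54188578e-04  1.78369320e+00] [ 3.87985393e-01  4.51128725e-01  1.67765912e+00 -2.74269309e-04
  1.01294867e+00  1.75233734e-01]
redtin (array([549.5, 239.7,  89.7,  60.2]), 'long side angle from x', np.float64(-1.354), 'z', np.float64(21.5)) 11178 [511.41779846 189.66929521  17.02570076] [587.77074152 289.18549658  23.91855631]
```

View pics/w7.png

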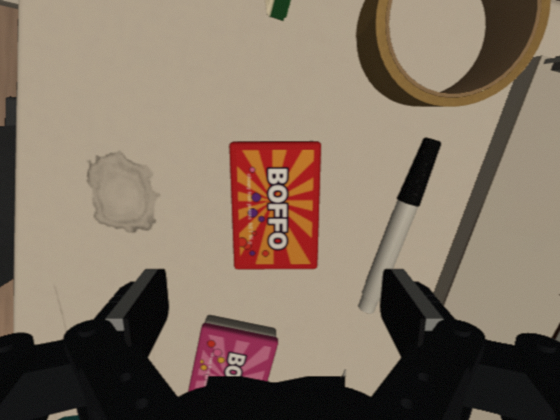

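w7: red tin centred at (275,205), marker pen at (400,225) clear of the right finger, pink tin at (235,355).

Emit:
{"api": "move_arm", "payload": {"plan": [[[0,0.25,-3,0,0,0,0],[0,0.25,-6,0,0,0,0],[0,0.25,-9,0,0,0,0],[0,0.25,-10.5,0,0,0,0],[0,0.25,-11.1,0,0,0,0],[0,0.25,-11.1,0,0,0,0],[0,0.25,-11.1,0,0,0,30],[0,0.25,-11.1,0,0,0,50]]], "force": 30}}

```text
t: 18.95
ee_pos: [550.5, 239.9, 19.9]
eef_rot: [3.139, -0.001, 1.785]
force: [0.1, 0.1, -0.0]
grip_width: 0.804
grasp_force: 0.0
```

Emit:
{"api": "move_arm", "payload": {"plan": [[[0,0,0,0,0,0,70],[0,0,0,0,0,0,90],[0,0,0,0,0,0,120],[0,0,0,0,0,0,150],[0,0,0,0,0,0,150],[0,0,0,0,0,0,150],[0,0,1,0,0,0,150],[0,0,3,0,0,0,150]]], "force": 30}}

```text
t: 19.75
ee_pos: [548.2, 239.2, 47.6]
eef_rot: [-3.138, 0.001, 1.786]
force: [0.3, -0.4, -0.9]
grip_width: 0.692
grasp_force: 33.0
```

Emit:
{"api": "move_arm", "payload": {"plan": [[[0,0,4,0,0,0,150],[0,0,8.5,0,0,0,150],[0,-2,12.5,0,0,-0.04,150],[-0.3,-6,15,0,0,-0.08,150],[-0.6,-10,16,0,0,-0.12,150],[-0.9,-14,16,0,0,-0.16,150],[-1.2,-18,16,0,0,-0.2,150],[-1.5,-22,16,0,0,-0.236,150]]]}}

```text
t: 20.55
ee_pos: [533.8, 18.2, 208.9]
eef_rot: [3.141, 0.0, 1.549]
force: [0.5, -1.3, 0.1]
grip_width: 0.696
grasp_force: 33.0
```

Emit:
{"api": "move_arm", "payload": {"plan": [[[-0.1,-4,0,0,0,0,150],[-0.2,-8,0,0,0,0,150],[-0.3,-12,0,0,0,0,150],[-0.3,-16,0,0,0,0,150],[-0.35,-20,0,0,0,0,150],[-0.35,-25.3,0,0,0,0,150],[-0.35,-25.3,0,0,0,0,150],[-0.35,-25.3,0,0,0,0,150]]]}}

```text
t: 21.35
ee_pos: [530.5, -234.2, 208.3]
eef_rot: [-3.141, -0.001, 1.547]
force: [0.6, -0.3, 0.2]
grip_width: 0.697
grasp_force: 33.0
```

```bash
python3 - <<'E'
from h import *
s=manip.sense(); print(np.round(s['ee_pos'],1),s['eef_rot'],s['grasp_force'])
m,p,d=cap('wrist','w8.png'); C=cloud(m,d)
P=region(C,d,(480,590,-320,-150),197,215); print('tin in hand',rect(P),len(P))
P=region(C,d,(480,590,-190,-70),108,118); print('jarred',circ(P),len(P))
E
```

```text
[ 530.5 -234.2  208.3] [-3.14121221e+00 -7.27699372e-04  1.54718646e+00] 32.9777455329895
tin in hand (array([ 530.7, -233. ,   88.4,   86.8]), 'long side angle from x', np.float64(1.539), 'z', np.float64(210.2)) 32349
jarred [ 532.8 -124.    30.   113.6] 7649
```

View pics/w8.png

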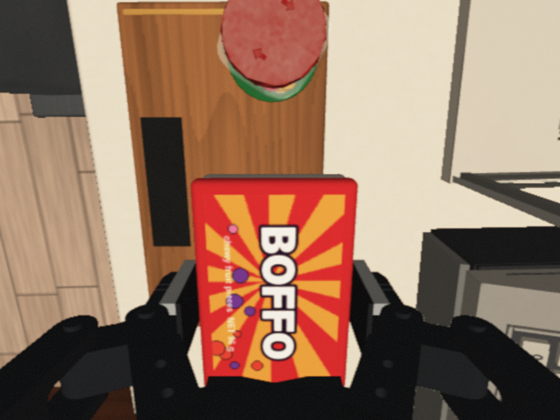

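w8: red tin held square (275,280) between the fingers, red jar on its green pad at (275,40), strip at (165,180).

Emit:
{"api": "move_arm", "payload": {"plan": [[[0,0,-3,0,0,0,150],[0,0,-6,0,0,0,150],[0,0,-9,0,0,0,150],[0,0,-12,0,0,0,150],[0,0,-15,0,0,0,150],[0,0,-17,0,0,0,150],[0,0,-17.6,0,0,0,150],[0,0,-17.6,0,0,0,150]]]}}

```text
t: 22.2
ee_pos: [530.8, -231.5, 32.6]
eef_rot: [-3.141, -0.001, 1.552]
force: [0.3, 0.6, -0.3]
grip_width: 0.694
grasp_force: 33.2
```

Emit:
{"api": "move_arm", "payload": {"plan": [[[0,0,-0.05,0,0,0,150],[0,0,-0.1,0,0,0,150],[0,0,-0.15,0,0,0,150],[0,0,-0.2,0,0,0,150],[0,0,-0.2,0,0,0,150],[0,0,-0.2,0,0,0,150],[0,0,-0.2,0,0,0,150],[0,0,-0.2,0,0,0,150]]]}}

```text
t: 23.0
ee_pos: [531.4, -233.1, 31.5]
eef_rot: [3.14, -0.0, 1.55]
force: [-0.9, 2.4, 5.3]
grip_width: 0.692
grasp_force: 33.9
```

Contact; release, rise and check.

Emit:
{"api": "move_arm", "payload": {"plan": [[[0,0,0,0,0,0,120],[0,0,0,0,0,0,80],[0,0,0,0,0,0,40],[0,0,0,0,0,0,0],[0,0,0,0,0,0,0],[0,0,3,0,0,0,0],[0,0,8,0,0,0,0],[0,0,13,0,0,0,0]]]}}

```text
t: 23.8
ee_pos: [530.3, -233.2, 160.9]
eef_rot: [-3.139, -0.001, 1.55]
force: [1.5, -0.0, 0.1]
grip_width: 1.0
grasp_force: 0.0
```

Emit:
{"api": "move_arm", "payload": {"plan": [[[0,0,4,0,0,0,0],[0,0,5,0,0,0,0],[0,0,5,0,0,0,0],[0,0,5,0,0,0,0],[0,0,5,0,0,0,0],[0,0,5,0,0,0,0],[0,0,5,0,0,0,0],[0,0,5,0,0,0,0]]]}}

```text
t: 24.6
ee_pos: [530.8, -233.3, 209.6]
eef_rot: [-3.141, -0.0, 1.55]
force: [-0.0, -0.1, 0.1]
grip_width: 0.997
grasp_force: 0.0
```

```bash
python3 - <<'E'
from h import *
s=manip.sense(); print(np.round(s['ee_pos'],1),s['eef_rot'])
m,p,d=cap('wrist'); C=cloud(m,d)
P=region(C,d,(480,590,-300,-170),29,39); print('tin',rect(P),len(P))
P=region(C,d,(480,590,-190,-70),108,118); print('jarred',circ(P),len(P))
E
```

```text
[ 530.8 -233.3  209.6] [-3.14054920e+00 -4.92012916e-04  1.54985131e+00]
tin (array([ 531.4, -233.4,   89.7,   60.1]), 'long side angle from x', np.float64(1.551), 'z', np.float64(33.5)) 7033
jarred [ 532.7 -124.1   30.3  113.6] 7749
```

Emit:
{"api": "move_arm", "payload": {"plan": [[[0.2,4.5,0,0,0,0,0],[0.4,9,0,0,0,0,0],[0.6,13.5,0,0,0,0,0],[0.8,18,0,0,0,0,0],[1,22.5,0,0,0,0,0],[1.2,27,0,0,0,0,0],[1.3,31,-3,0,0,0,0],[1.3,32.7,-6,0,0,0,0]]]}}

```text
t: 25.45
ee_pos: [544.6, 97.1, 150.6]
eef_rot: [3.138, -0.002, 1.553]
force: [-0.4, -0.4, -0.7]
grip_width: 1.002
grasp_force: 0.0
```

Emit:
{"api": "move_arm", "payload": {"plan": [[[0,0,-2,0,0,0,0],[0,0,-2,0,0,0,0],[0,0,-2,0,0,0,0],[0,0,-2,0,0,0,0],[0,0,-2,0,0,0,0],[0,0,-2,0,0,0,0],[0,0,-2,0,0,0,0],[0,0,-2,0,0,0,0]]]}}

```text
t: 26.25
ee_pos: [544.1, 93.5, 130.6]
eef_rot: [3.141, -0.0, 1.549]
force: [0.3, 0.4, -0.2]
grip_width: 1.0
grasp_force: 0.0
```

```bash
python3 - <<'E'
from h import *
s=manip.sense(); print(np.round(s['ee_pos'],1),s['eef_rot'])
m,p,d=cap('wrist','w9.png'); C=cloud(m,d)
P=region(C,d,(490,610,20,160),17,27); print('pink',rect(P),len(P))
E
```

```text
[544.1  93.5 130.6] [ 3.14095766e+00 -1.13033623e-04  1.54949884e+00]
pink (array([543.7,  93.5,  89.2,  60.1]), 'long side angle from x', np.float64(1.551), 'z', np.float64(21.5)) 10955
```

Emit:
{"api": "move_arm", "payload": {"plan": [[[0,0,-3,0,0,0,0],[0,0,-6,0,0,0,0],[0,0,-9,0,0,0,0],[0,0,-10.5,0,0,0,0],[0,0,-11,0,0,0,0],[0,0,-11,0,0,0,0],[0,0,-11,0,0,0,30],[0,0,-11,0,0,0,50]]], "force": 30}}

```text
t: 27.1
ee_pos: [544.8, 93.8, 21.5]
eef_rot: [3.139, -0.0, 1.55]
force: [-0.3, -0.5, 0.4]
grip_width: 0.802
grasp_force: 0.0
```

Emit:
{"api": "move_arm", "payload": {"plan": [[[0,0,0,0,0,0,70],[0,0,0,0,0,0,90],[0,0,0,0,0,0,120],[0,0,0,0,0,0,150],[0,0,0,0,0,0,150],[0,0,0,0,0,0,150],[0,0,1,0,0,0,150],[0,0,3,0,0,0,150]]], "force": 30}}

```text
t: 27.9
ee_pos: [542.8, 93.5, 49.9]
eef_rot: [-3.138, 0.001, 1.55]
force: [1.0, 0.2, -0.4]
grip_width: 0.691
grasp_force: 32.5
```

Emit:
{"api": "move_arm", "payload": {"plan": [[[0,0,4,0,0,0,150],[0,0,8.5,0,0,0,150],[0,0,13,0,0,0,150],[0,0,17,0,0,0,150],[-0.1,-3,18,0,0,0,150],[-0.3,-7,18,0,0,0,150],[-0.5,-11,18,0,0,0,150],[-0.7,-15,18,0,0,0,150]]]}}

```text
t: 28.7
ee_pos: [536.5, -57.6, 231.1]
eef_rot: [3.141, 0.0, 1.551]
force: [1.9, 0.2, -0.4]
grip_width: 0.689
grasp_force: 32.7
```

Emit:
{"api": "move_arm", "payload": {"plan": [[[-0.1,-4,0,0,0,0,150],[-0.3,-8,0,0,0,0,150],[-0.4,-12,0,0,0,0,150],[-0.5,-16,0,0,0,0,150],[-0.55,-17.7,0,0,0,0,150],[-0.55,-17.7,0,0,0,0,150],[-0.55,-17.7,0,0,0,0,150],[-0.55,-17.7,0,0,0,0,150]]]}}

```text
t: 29.5
ee_pos: [531.5, -231.9, 230.5]
eef_rot: [-3.142, -0.001, 1.551]
force: [-0.8, 0.1, -0.2]
grip_width: 0.692
grasp_force: 32.7
```

```bash
python3 - <<'E'
from h import *
s=manip.sense(); print(np.round(s['ee_pos'],1),s['eef_rot'],s['force'])
m,p,d=cap('wrist','w10.png'); C=cloud(m,d)
k=masks(p,*COL['pink'],800)
for a,st,c in k: print('in hand',st,rect(C[a&(d>0)]))
E
```

```text
[ 531.5 -231.9  230.5] [-3.14153424e+00 -7.69991984e-04  1.55112464e+00] [-0.77081468  0.11283868 -0.22720776]
in hand [  193   179   163   203 23569] (array([ 532.1, -230.5,   86.9,   59.7]), 'long side angle from x', np.float64(1.544), 'z', np.float64(230.5))
```

View pics/w10.png

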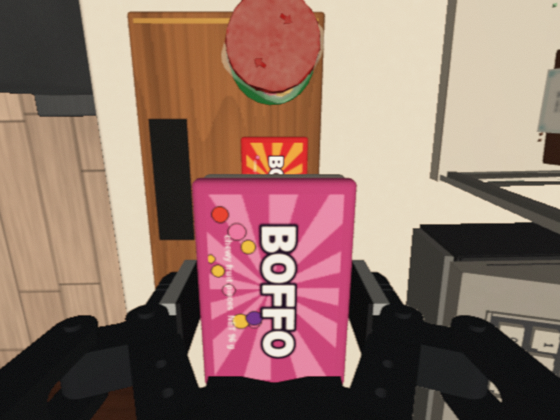

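w10: pink tin square in hand (275,280), red tin below it at (275,155), in line.

Emit:
{"api": "move_arm", "payload": {"plan": [[[0,0,-3,0,0,0,150],[0,0,-6,0,0,0,150],[0,0,-9,0,0,0,150],[0,0,-12,0,0,0,150],[0,0,-15,0,0,0,150],[0,0,-16.5,0,0,0,150],[0,0,-17.1,0,0,0,150],[0,0,-17.1,0,0,0,150]]]}}

```text
t: 30.35
ee_pos: [531.5, -232.4, 59.0]
eef_rot: [-3.141, -0.001, 1.551]
force: [0.2, 0.4, -0.3]
grip_width: 0.692
grasp_force: 32.7
```

Emit:
{"api": "move_arm", "payload": {"plan": [[[0,0,-0.1,0,0,0,150],[0,0,-0.2,0,0,0,150],[0,0,-0.3,0,0,0,150],[0,0,-0.35,0,0,0,150],[0,0,-0.35,0,0,0,150],[0,0,-0.35,0,0,0,150],[0,0,-0.35,0,0,0,150],[0,0,-0.35,0,0,0,150]]]}}

```text
t: 31.15
ee_pos: [531.5, -233.4, 55.9]
eef_rot: [3.141, 0.0, 1.55]
force: [-0.9, 0.3, -0.3]
grip_width: 0.699
grasp_force: 32.7
```

Emit:
{"api": "move_arm", "payload": {"plan": [[[0,0,-0.05,0,0,0,150],[0,0,-0.1,0,0,0,150],[0,0,-0.15,0,0,0,150],[0,0,-0.15,0,0,0,150],[0,0,-0.15,0,0,0,150],[0,0,-0.15,0,0,0,150],[0,0,-0.15,0,0,0,150],[0,0,-0.15,0,0,0,150]]]}}

```text
t: 31.95
ee_pos: [531.5, -233.4, 54.9]
eef_rot: [3.141, 0.0, 1.55]
force: [-1.3, 0.3, 4.6]
grip_width: 0.692
grasp_force: 33.3
```

Emit:
{"api": "move_arm", "payload": {"plan": [[[0,0,0,0,0,0,120],[0,0,0,0,0,0,80],[0,0,0,0,0,0,40],[0,0,0,0,0,0,0],[0,0,0,0,0,0,0],[0,0,3,0,0,0,0],[0,0,8,0,0,0,0],[0,0,13,0,0,0,0]]]}}

```text
t: 32.75
ee_pos: [530.9, -233.1, 184.9]
eef_rot: [-3.139, -0.001, 1.55]
force: [1.6, -0.8, 0.4]
grip_width: 0.997
grasp_force: 0.0
```

Emit:
{"api": "move_arm", "payload": {"plan": [[[0,0,2,0,0,0,0],[0,0,2,0,0,0,0],[0,0,2,0,0,0,0],[0,0,2,0,0,0,0],[0,0,2,0,0,0,0],[0,0,2,0,0,0,0],[0,0,2,0,0,0,0],[0,0,2,0,0,0,0]]]}}

```text
t: 33.55
ee_pos: [531.4, -233.3, 203.9]
eef_rot: [-3.141, -0.0, 1.55]
force: [-0.4, -0.3, -0.0]
grip_width: 1.0
grasp_force: 0.0
```

```bash
python3 - <<'E'
from h import *
s=manip.sense(); print(np.round(s['ee_pos'],1),s['eef_rot'])
m,p,d=cap('wrist'); C=cloud(m,d)
P=region(C,d,(480,590,-300,-170),50,61); print('pink',rect(P),len(P))
P=region(C,d,(480,590,-300,-170),25,48); print('below',rect(P),len(P))
k=(p.max(2)<30)&(C[...,2]<20)&(C[...,2]>5)&(C[...,0]>400)&(C[...,0]<470)&(C[...,1]<-160)&(C[...,1]>-300)
P=C[k]; print('strip',rect(P),P.min(0),P.max(0))
E
```

```text
[ 531.4 -233.3  203.9] [-3.14106986e+00 -2.86883129e-04  1.54981572e+00]
pink (array([ 531.5, -233.7,   89.5,   60. ]), 'long side angle from x', np.float64(1.551), 'z', np.float64(55.0)) 8288
below (array([ 532.2, -189.6,   59.8,    2.4]), 'long side angle from x', np.float64(-0.019), 'z', np.float64(32.4)) 249
strip (array([ 432.7, -231.5,  117.7,   33.7]), 'long side angle from x', np.float64(1.551), 'z', np.float64(12.2)) [ 415.04233282 -290.59445543    9.41925026] [ 450.64268772 -172.36846075   14.58439973]
```

Emit:
{"api": "move_arm", "payload": {"plan": [[[-0.5,-4,0,0,0,0.08,60],[-1,-8,0,0,0,0.16,120],[-1.5,-12,0,0,0,0.24,120],[-2,-16,0,0,0,0.313,120],[-2.4,-20.8,-3,0,0,0.313,120],[-2.4,-20.8,-5,0,0,0.313,120],[-2.4,-20.8,-5,0,0,0.313,120],[-2.4,-20.8,-5,0,0,0.313,120]]]}}

```text
t: 34.4
ee_pos: [507.4, -440.9, 154.2]
eef_rot: [-3.141, -0.001, 1.863]
force: [-1.3, -0.1, 0.0]
grip_width: 0.527
grasp_force: 0.0
```

```bash
python3 - <<'E'
from h import *
s=manip.sense(); print(np.round(s['ee_pos'],1),s['eef_rot'],s['grip_width'])
m,p,d=cap('wrist','w11.png'); np.savez('w11.npz',p=p,d=d); C=cloud(m,d); print(m['origin'],m['attitude'])
for a,st,c in masks(p,*COL['green'],300):print('g',c,st,plane(m,[c],12),circ(C[a&(d>0)]))
E
```

```text
[ 507.4 -440.9  154.2] [-3.14137081e+00 -1.20961003e-03  1.86269440e+00] 0.5274306209965691
[ 487.38712339 -373.83684286  279.66521209] [-2.82227768e-01 -3.97086476e-06  2.92101989e-01]
g [272.18007663 166.33971903] [256 151  33  31 783] [[ 498.77378091 -416.35617973   12.        ]] [ 498.8 -416.2   12.1   20.2]
```

View pics/w11.png

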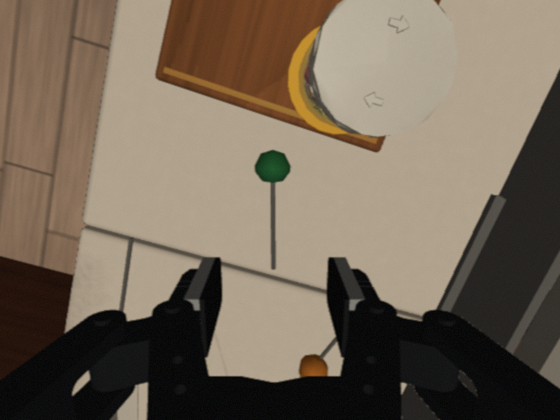

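w11: green head at (272,166), stick straight down to (273,270), aligned with the fingers. White jar at (385,65) and orange lolly at (313,367), both clear of the fingers' path.

Emit:
{"api": "move_arm", "payload": {"plan": [[[0,-0.1,-3,0,0,0.014,120],[0,-0.1,-6,0,0,0.014,120],[0,-0.1,-9,0,0,0.014,120],[0,-0.1,-11.5,0,0,0.014,120],[0,-0.1,-12.8,0,0,0.014,120],[0,-0.1,-13.2,0,0,0.014,120],[0,-0.1,-13.2,0,0,0.014,120],[0,-0.1,-13.2,0,0,0.014,120]]], "force": 40}}

```text
t: 35.25
ee_pos: [508.5, -442.9, 24.2]
eef_rot: [3.14, 0.003, 1.877]
force: [0.4, -0.5, 0.4]
grip_width: 0.529
grasp_force: 0.0
```

Emit:
{"api": "move_arm", "payload": {"plan": [[[0,0,0,0,0,0,160],[0,0,0,0,0,0,190],[0,0,0,0,0,0,215],[0,0,0,0,0,0,235],[0,0,0,0,0,0,255],[0,0,0,0,0,0,255],[0,0,0,0,0,0,255],[0,0,0,0,0,0,255]]], "force": 40}}

```text
t: 36.05
ee_pos: [507.5, -442.4, 22.7]
eef_rot: [3.141, 0.0, 1.877]
force: [-0.8, 0.4, 4.0]
grip_width: 0.013
grasp_force: 34.6
```

Emit:
{"api": "move_arm", "payload": {"plan": [[[0,0,1,0,0,0,255],[0,0,3,0,0,0,255],[0,0,6,0,0,0,255],[0,0,9,0,0,0,255],[0,0,12,0,0,0,255],[0,0,12,0,0,0,255],[0,0,12,0,0,0,255],[0,0,12,0,0,0,255]]]}}

```text
t: 36.85
ee_pos: [506.8, -441.7, 141.1]
eef_rot: [-3.14, -0.002, 1.877]
force: [-0.8, -0.0, -0.6]
grip_width: 0.006
grasp_force: 34.5
```

```bash
python3 - <<'E'
from h import *
s=manip.sense(); print(np.round(s['ee_pos'],1),s['eef_rot'],s['grip_width'],s['grasp_force'])
m,p,d=cap('wrist','w12.png'); np.savez('w12.npz',p=p,d=d); C=cloud(m,d)
for a,st,c in masks(p,*COL['green'],300):print('g',c,st,circ(C[a&(d>0)]))
E
```

```text
[ 506.8 -441.7  141.1] [-3.14045639e+00 -2.16702604e-03  1.87684149e+00] 0.0063582287599314 34.458210468292236
g [273.97275748 216.54850498] [ 242  186   65   61 3010] [ 498.6 -415.2   12.7  138.3]
```

View pics/w12.png

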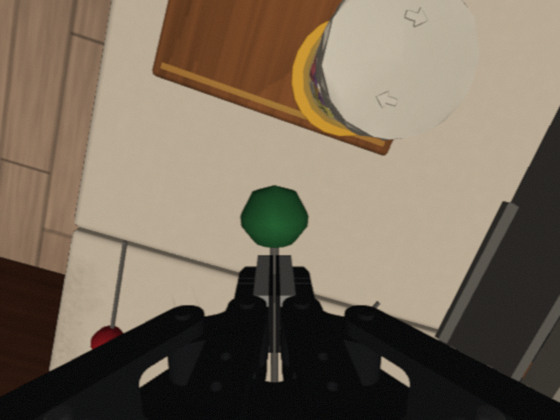

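w12: green head (274,217) held by the stick along the tool axis; red and orange lollies undisturbed.

Emit:
{"api": "move_arm", "payload": {"plan": [[[0,0,3,0,0,0,255],[0,0,6,0,0,-0.04,255],[-1,3,6,0,0,-0.08,255],[-2.3,7,6,0,0,-0.13,255],[-3.6,11,6,0,0,-0.18,255],[-5,15,6,0,0,-0.23,255],[-6.3,19,6,0,0,-0.28,255],[-7.4,22.1,6,0,0,-0.327,255]]]}}

```text
t: 37.7
ee_pos: [431.8, -219.0, 201.1]
eef_rot: [-3.139, -0.002, 1.548]
force: [0.2, -0.6, -0.1]
grip_width: 0.01
grasp_force: 34.5
```

Emit:
{"api": "move_arm", "payload": {"plan": [[[0,0,-2,0,0,0,255],[0,0,-5,0,0,0,255],[0,0,-8,0,0,0,255],[0,0,-10,0,0,0,255],[0,0,-12,0,0,0,255],[0,0,-12,0,0,0,255],[0,0,-12,0,0,0,255],[0,0,-12,0,0,0,255]]]}}

```text
t: 38.5
ee_pos: [434.0, -221.6, 83.0]
eef_rot: [3.14, 0.001, 1.55]
force: [0.7, 0.2, -0.9]
grip_width: 0.011
grasp_force: 34.5
```

```bash
python3 - <<'E'
from h import *
s=manip.sense(); print(np.round(s['ee_pos'],1),s['eef_rot'],s['grip_width'],s['grasp_force'])
m,p,d=cap('wrist','w13.png'); np.savez('w13.npz',p=p,d=d); C=cloud(m,d)
for a,st,c in masks(p,*COL['green'],300):
  P=C[a&(d>0)]; print('g',c,st,circ(P),P.min(0),P.max(0))
E
```

```text
[ 434.  -221.6   83. ] [3.14033327e+00 5.94336908e-04 1.54974173e+00] 0.011042626452063076 34.473938941955566
g [413.91214215  65.52221125] [ 390    0   82  120 2026] [ 518.2 -132.3   33.6   13.8] [ 494.13468324 -160.67675914   11.73066506] [ 536.88387727 -104.05551046   29.90595061]
g [273.79598765 216.55277778] [ 241  185   67   63 3240] [ 434.9 -206.9   25.4   80. ] [ 421.93310707 -231.60268807   11.04207631] [ 450.12375586 -181.44595136   86.0850906 ]
```

View pics/w13.png

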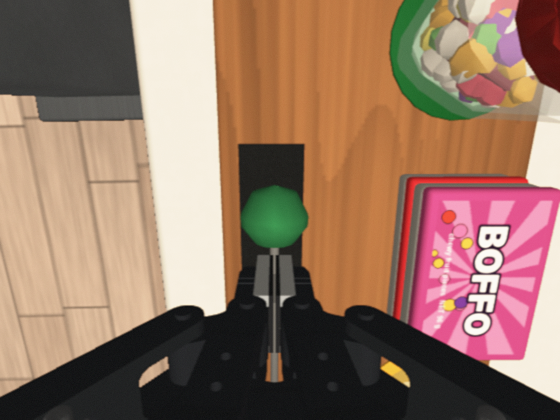

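w13: head (274,217) over the dark strip (centre col 271.5, its end at row 145); the tins stand square at right with clear space.

Emit:
{"api": "move_arm", "payload": {"plan": [[[-0.1,0.05,-1.5,0,0,0,255],[-0.1,0.05,-3,0,0,0,255],[-0.1,0.05,-4,0,0,0,255],[-0.1,0.05,-4.4,0,0,0,255],[-0.1,0.05,-4.6,0,0,0,255],[-0.1,0.05,-4.7,0,0,0,255],[-0.1,0.05,-4.7,0,0,0,255],[-0.1,0.05,-4.7,0,0,0,255]]]}}

```text
t: 39.35
ee_pos: [432.7, -221.0, 35.7]
eef_rot: [3.141, 0.0, 1.55]
force: [-0.2, 0.1, -0.2]
grip_width: 0.009
grasp_force: 34.5
```

Emit:
{"api": "move_arm", "payload": {"plan": [[[0,0,-0.05,0,0,0,255],[0,0,-0.1,0,0,0,255],[0,0,-0.15,0,0,0,255],[0,0,-0.2,0,0,0,255],[0,0,-0.2,0,0,0,255],[0,0,-0.2,0,0,0,255],[0,0,-0.2,0,0,0,255],[0,0,-0.2,0,0,0,255]]]}}

```text
t: 40.15
ee_pos: [432.7, -221.0, 34.5]
eef_rot: [3.141, 0.0, 1.55]
force: [-1.8, 0.6, 10.1]
grip_width: 0.011
grasp_force: 35.1
```

Emit:
{"api": "move_arm", "payload": {"plan": [[[0,0,0.05,0,0,0,245],[0,0,0.05,0,0,0,235],[0,0,0.05,0,0,0,220],[0,0,0.05,0,0,0,190],[0,0,0.05,0,0,0,150],[0,0,0.05,0,0,0,120],[0,0,0.05,0,0,0,120],[0,0,0.05,0,0,0,120]]]}}

```text
t: 40.95
ee_pos: [432.4, -220.8, 33.8]
eef_rot: [3.142, -0.0, 1.55]
force: [0.1, -0.4, 0.1]
grip_width: 0.528
grasp_force: 0.0
```

Emit:
{"api": "move_arm", "payload": {"plan": [[[0,0,2,0,0,0,120],[0,0,5,0,0,0,120],[0,0,9,0,0,0,120],[0,0,13,0,0,0,120],[0,-3,17,0,0,0,120],[0,-6,21,0,0,0,120],[0,-6,22,0,0,0,120],[0,-6,22,0,0,0,120]]]}}

```text
t: 41.75
ee_pos: [432.9, -281.4, 255.3]
eef_rot: [3.138, 0.002, 1.549]
force: [0.2, 0.1, 0.2]
grip_width: 0.531
grasp_force: 0.0
```

```bash
python3 - <<'E'
from h import *
s=manip.sense(); print(np.round(s['ee_pos'],1),s['eef_rot'])
m,p,d=cap('wrist','w14.png'); np.savez('w14.npz',p=p,d=d); C=cloud(m,d)
for a,st,c in masks(p,*COL['green'],300):
  P=C[a&(d>0)]; print('g',c,st,circ(P),plane(m,[c],24))
P=region(C,d,(480,590,-190,-70),108,118); print('jarred',circ(P),len(P))
P=region(C,d,(480,590,-300,-170),50,61); print('pink',rect(P),len(P))
k=(p.max(2)<30)&(C[...,2]<18)&(C[...,2]>5)&(C[...,0]>400)&(C[...,0]<470)&(C[...,1]<-160)&(C[...,1]>-300)
P=C[k]; print('strip',rect(P))
E
```

```text
[ 432.9 -281.4  255.3] [3.13848453e+00 1.50279367e-03 1.54856901e+00]
g [357.01691332  30.59408034] [337   0  65  47 473] [ 524.2 -137.6   33.4   14. ] [[ 511.91584648 -149.05676395   24.        ]]
g [271.47411003  84.64239482] [257  71  30  28 618] [ 433.9 -194.2   13.9   31.6] [[ 433.65652868 -193.47952365   24.        ]]
jarred [ 532.2 -146.4   19.3  112.9] 540
pink (array([ 531.4, -234.1,   89.9,   60.4]), 'long side angle from x', np.float64(1.549), 'z', np.float64(55.0)) 7028
strip (array([ 432.6, -231.7,  117.3,   32.7]), 'long side angle from x', np.float64(1.545), 'z', np.float64(12.2))
```

View pics/w14.png

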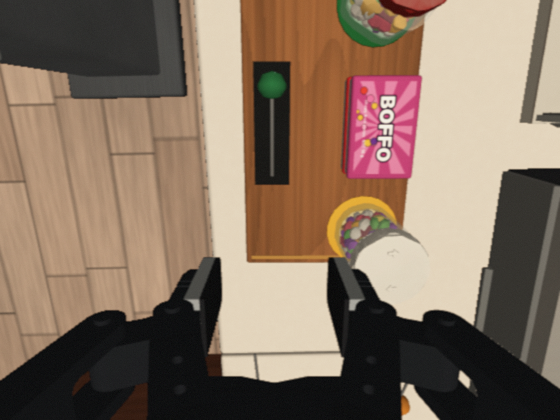

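w14 shows the lolly centred on the strip (head (272,85), tail (272,178), strip rows 62–185). The tins are stacked square and both jars stand upright on their pads.

```bash
python3 -c "
from h import *
print(order.hand_in())"
```

```text
the job is handed in; nothing more can be done
None
```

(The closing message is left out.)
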